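# Take the wide tape roll off its spindle under the shelf

### The job

Slide the wide roll of tape up off its spindle on the wooden rack, working in under the rack's shelf from the front, and lay it flat on the floor of the empty grey tray. Set it down rather than dropping it, and leave the narrow roll on its spindle and the jar and the vial where they stand.

Things in the scene. Friction and masses are not known exactly. Their poses are not given: they have to be found in the camera images.
- rack: Fixed wooden tape rack, open front towards the robot at yaw 0. Origin on the table midway between its two spindles; x points from front to back, y left, z up. Base board 12 mm thick, x -45 to +70, y -160 to +160 mm. Two upright dowel spindles, 25 mm thick, at x 0, y +65 and -65 mm, rise 50 mm above the board. Its shelf stands on two posts at the rear ends, y +154 and -154, x 45 to 68 mm.
- shelf_front (a point): Middle of the lower front edge of the rack's shelf, 225 mm above the table. The shelf is 10 mm thick, as wide as the rack, and reaches from rack x 0 to +70 mm, over the rear half of the spindles: a tool coming straight down on a roll meets it; one leaning 30 to 40 degrees, wrist towards the rack's front, does not.
- spindle_left_tip (a point): Centre of the tip of the rack's left spindle (rack y +65 mm), 62 mm above the table.
- spindle_right_tip (a point): Centre of the tip of the rack's right spindle (rack y -65 mm), 62 mm above the table.
- wide_roll: The wide tape roll: a rigid cream tape ring on a cardboard core, outer diameter 56 mm, bore 30 mm, 36 mm high (twice as high as the other). Lies flat on the rack's base board round one of the two spindles, either one. About 0.08 kg. Origin on its axis at its underside; z along its axis, up at the start.
- wide_roll_center (a point): Centre of the wide roll, on its axis at half its height, 18 mm above its underside.
- narrow_roll: The narrow tape roll, to be left on the other spindle: same tape, outer diameter 56 mm, bore 30 mm, 18 mm high. Origin on its axis at its underside.
- kit_tray: Empty open grey plastic tray, loose, 160 x 180 mm (x, y) outside, 22 mm high, walls and floor 4 mm thick, about 0.6 kg. Origin at the centre of its underside; z up.
- cream_jar: White screw-lid jar, 45 mm in diameter, 36 mm high, loose on top of the rack's shelf. Origin at the centre of its underside. A bystander.
- vial: Small glass vial, 24 mm in diameter, 44 mm high, standing loose on the table. Origin at the centre of its underside. A bystander.

How it is judged:
On the way:
1. the wide roll is lifted off its spindle in the fingers (underside at least 55 mm above the table) (height (world z) of wide_roll above 0.055 m and contact force between the fingers and wide_roll above 0.2 N), for 0.1 s.
At the end, for the whole second after the job is handed in: The wide roll lies flat (0.1 rad, either face up) on the tray's floor inside its walls (centre within 52 mm in x, 62 mm in y), released and at rest; the tray is level on the table; the narrow roll is within 15 mm, jar and vial within 30 mm of their starts (x of wide_roll_center in the frame of kit_tray between -0.052 and 0.052 m and y of wide_roll_center in the frame of kit_tray between -0.062 and 0.062 m and z of wide_roll_center in the frame of kit_tray between 0.016 and 0.028 m and angle between the z axis of wide_roll and the z axis of kit_tray, either way round below 0.1 rad and angle between kit_tray's own z axis and vertical below 0.1 rad and height (world z) of kit_tray below 0.01 m and linear speed of wide_roll below 0.02 m/s and contact force between the fingers and wide_roll below 0.05 N and distance of narrow_roll from where it was at the start of the episode below 0.015 m and distance of each of cream_jar, vial from where it was at the start of the episode below 0.03 m); the robot touches nothing.
It fails at once if the wide roll is dropped (moves faster than 0.6 m/s while the fingers do not touch it: a fall of about 2 cm) (contact force between the fingers and wide_roll below 0.01 N and linear speed of wide_roll above 0.6 m/s).
It fails at once if the narrow roll is lifted or pushed off its place (more than 20 mm) (distance of narrow_roll from where it was at the start of the episode above 0.02 m).
It fails at once if the jar on the shelf is knocked more than 30 mm or tipped (distance of cream_jar from where it was at the start of the episode above 0.03 m or angle between cream_jar's own z axis and vertical above 0.5 rad).
It fails at once if the vial is knocked more than 30 mm or tipped (distance of vial from where it was at the start of the episode above 0.03 m or angle between vial's own z axis and vertical above 0.5 rad).
It also fails if it takes over 64 s, if anything falls off the work surface, if the arm or the gripper's body presses on something with over 40 N, if the wrist force passes 120 N, or if a joint passes its speed limit or range.

### The arm

A 6-joint arm with a two-finger parallel gripper is mounted at the origin on a cart in front of the work surface, level with it; the furniture and walls round the work are solid. World frame = base frame: x ahead of the robot, y to its left, z up, the work surface at z = 0. Lengths are in m, angles in rad, forces in N, time in s.
With the tool pointing down it reaches from about 0.275 to 0.85 m from the base axis. Payload 5.2 kg.
Tool frame: the origin (TCP) lies at the very end of the fingers, on their centre line; the grasp point (between the pads) lies 19 mm behind it (env.hold_point_z is the distance from the TCP to the grasp point, in m); z points along the fingers, y is the line along which they close (so a half turn about z gives the same grasp; the last joint's range is limited). The gripper opens to 85 mm and grips with 20 to 120 N. Pads are 22 mm wide; open, the fingers measure 114 mm over their backs; the gripper's body (76 mm by 85 mm) begins 54 mm behind the grasp point. The pads swing forward as they close: fully open they stand 13 mm farther back than shut.
Start: joints at [0.927, 0.259, 1.535, -0, 1.348, -0.203], TCP at [0.235, 0.497, 0.231] pointing down, gripper open.
Joint ranges: [-3.14, 3.14], [-0.91, 2.08], [0.19, 2.58], [-1.22, 4.36], [0.22, 2.71], [-3.12, 3.12]. Speed limits (rad/s): [2.57, 2.57, 3.14, 3.14, 3.14, 3.14].

### API

Orientations are given as [roll, pitch, yaw] about the fixed x, y, z axes, in that order (R = Rz(yaw) Ry(pitch) Rx(roll)).
In Python, from station import env, cams, ticket gives the robot as it stands. Calls block until the motion is done:
- env.move_to(position, orientation): joint-space move of the TCP to a pose.
- env.servo_line(position, ori=None, feed=0.15, guard=None): straight line of the TCP; ori=None keeps the orientation; feed is the mean speed in m/s. With guard (N) it stops when the force on the tool has changed by that much, and returns True; else False.
- env.move_j(angles): joint-space move.
- env.let_go() and env.grasp(force=None): open the fingers fully, or close them until they stop; force is the grip in N (None keeps the last).
- env.dwell(seconds).
- env.ik(position, orientation): joint angles nearest the present ones, or None.
- env.get_state(): the state.
- cams.grab_frame(name): name is "scene" or "side" or "wrist"; returns the picture (420x560x3 uint8, blue, green, red); there is no depth.
- cams.calibration(name): a dict with "mtx" (3x3 intrinsics, pixels), "R" (3x3) and "t" (3): a world point X has camera coordinates R X + t. Camera axes: x right, y down, z forward; pixel columns grow to the right and rows downward; lengths in m; the calibration is good to about 2 mm. The wrist camera is an equidistant fisheye: a pixel r from the principal point sees the ray r / f radians off the axis. A picture is of the moment at which its call begins: read the wrist's pose just before it. calibration takes no time and is no camera call; for the wrist camera it gives the pose at the moment of the call.
A pose or a line that the arm cannot do raises env.PlanningError and nothing moves.
- ticket.hand_in(): hands the job in; it is judged then, once.
The state is a dict: "time_s": time; "qpos": joint angles; "dq": joint speeds; "effort": joint torques, N m; "position": TCP position; "eef_rot": TCP orientation; "force": force on the tool from outside, world axes, zero at the start; "moment": the same for the moment, N m; "grip_width": opening from 0.0 (shut) to 1.0 (fully open); "grip_force": force on a finger pad.
Only numpy, scipy, OpenCV 4.12 (cv2) and the standard library are available. Lean on these libraries where they do the work, as an engineer would, in place of code of your own. Each camera call takes 0.05 s, during which the arm holds its last target. There are 200 camera calls.

## Working session

There is one attempt and no reset: what is moved stays moved. The work goes in short steps, each a Python script; the robot and the scene stay as the last script left them, time stands still between calls to the robot, and variables do not carry over. Pictures are saved under pics/ and viewed, at most 10 in all, crops included, and the job is handed in when it is done.

```bash
mkdir -p pics; ls
python3 - <<'E'
from station import env,cams
import cv2,numpy as np
for n in("scene","side"):
    im=cams.grab_frame(n);cv2.imwrite(f"pics/{n}0.png",im);c=cams.calibration(n);print(n,c)
print(env.get_state()["time_s"],env.hold_point_z)
E
```

```text
pics
scene {'mtx': array([[392.37831196,   0.        , 273.51493144],
       [  0.        , 392.37831196, 212.30741102],
       [  0.        ,   0.        ,   1.        ]]), 'R': array([[ 0.54985119, -0.83506995, -0.01793988],
       [-0.36739454, -0.22251022, -0.90305618],
       [ 0.75012327,  0.50313753, -0.42914765]]), 't': array([-0.32423168,  0.34126503,  0.59269291])}
side {'mtx': array([[540.17975479,   0.        , 291.08006325],
       [  0.        , 540.17975479, 209.82759645],
       [  0.        ,   0.        ,   1.        ]]), 'R': array([[-0.9943245 , -0.10403799,  0.02224621],
       [-0.08099103,  0.60462385, -0.79238277],
       [ 0.06898732, -0.78968734, -0.60961845]]), 't': array([0.54610763, 0.18169002, 1.3578736 ])}
0.1 0.0187
```

View pics/scene0.png

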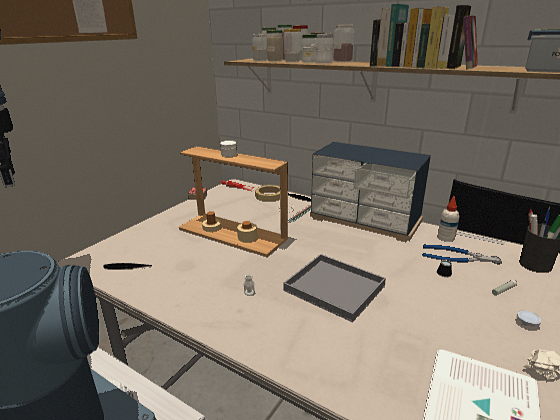

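View pics/side0.png

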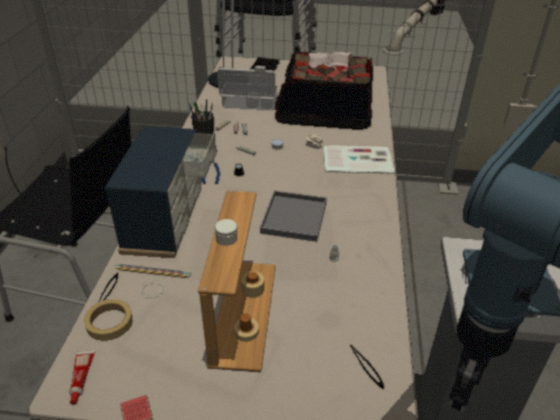

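The scene view shows the rack with rolls near (211,224) and (247,231). The tray is at (335,287) and the vial at (249,286). In the side view the rolls are at (254,281) and (246,326), with the tray at (294,215). I'll zoom in on both next.

Run:
```python
import cv2,numpy as np
a=cv2.imread("pics/scene0.png")[140:260,170:300];b=cv2.imread("pics/side0.png")[180:370,190:350]
a=cv2.resize(a,None,fx=4,fy=4,interpolation=cv2.INTER_CUBIC)[:, :400];b=cv2.resize(b,None,fx=2.5,fy=2.5,interpolation=cv2.INTER_CUBIC)
a=cv2.resize(cv2.imread("pics/scene0.png")[195:260,180:280],None,fx=4,fy=4,interpolation=cv2.INTER_CUBIC)
o=np.zeros((480,800,3),np.uint8);o[:a.shape[0],:400]=a;o[:475,400:800]=b
cv2.imwrite("pics/crop.png",o)
```

```text
(no output)
```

View pics/crop.png

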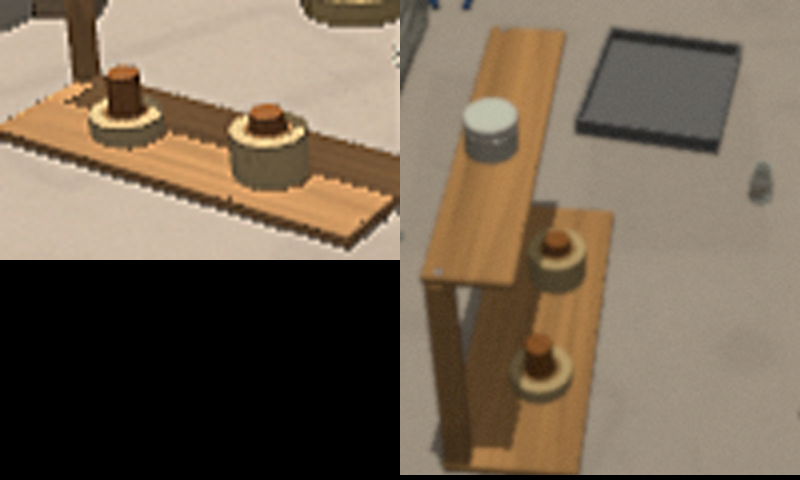

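The wide roll is on the right spindle, with its tip at scene (246.8,222.5) and side (252.4,275.6). The narrow roll is on the left spindle, tip at scene (210.8,212.7) and side (245.6,316.4). I'll triangulate both tips.

```bash
cat > h.py <<'E'
from station import env,cams,ticket
import numpy as np,cv2
from scipy.spatial.transform import Rotation as Rn
def ray(n,p):
    c=cams.calibration(n);d=np.linalg.solve(c["mtx"],[*p,1]);return -c["R"].T@c["t"],c["R"].T@d
def plane(n,p,z):
    o,d=ray(n,p);return o+d*(z-o[2])/d[2]
def tri(p,q):
    P=[]
    for n in("scene","side"):
        c=cams.calibration(n);P.append(c["mtx"]@np.c_[c["R"],c["t"]])
    X=cv2.triangulatePoints(*P,np.array(p,float),np.array(q,float));return (X[:3]/X[3]).ravel()
E
python3 - <<'E'
from h import *
np.set_printoptions(precision=4,suppress=True)
for nm,s,d in(("L",(210.8,212.7),(245.6,316.4)),("R",(246.8,222.5),(252.4,275.6))):
    print(nm,tri(s,d),plane("scene",s,.062),plane("side",d,.062))
for p in[(275.6,192.4),(326.4,198.4),(317,236),(262,229)]: print("tray side",plane("side",p,.022))
for p in[(322,257),(385,283),(351,311),(285,284)]: print("tray scene",plane("scene",p,.022))
print("vial",plane("scene",(249,293),0),plane("side",(334,258),0))
print("jar",plane("side",(226.5,232),.271-.0), plane("scene",(229,144),.271))
im=cv2.cvtColor(cams.grab_frame("side"),cv2.COLOR_BGR2HSV); print(im[215,294],im[300,340])
E
```

```text
L [0.6246 0.2446 0.0613] [0.6256 0.244  0.062 ] [0.6239 0.2458 0.062 ]
R [0.6306 0.117  0.0595] [0.6297 0.1144 0.062 ] [0.6293 0.1205 0.062 ]
tray side [ 0.6246 -0.2736  0.022 ]
tray side [ 0.4731 -0.2638  0.022 ]
tray side [ 0.4892 -0.09    0.022 ]
tray side [ 0.6396 -0.0998  0.022 ]
tray scene [ 0.636  -0.1181  0.022 ]
tray scene [ 0.6116 -0.2908  0.022 ]
tray scene [ 0.4801 -0.2643  0.022 ]
tray scene [ 0.4877 -0.0992  0.022 ]
vial [ 0.4398 -0.0308  0.    ] [ 0.4397 -0.033  -0.    ]
jar [0.6611 0.2157 0.271 ] [0.6548 0.1809 0.271 ]
[ 20  23 100] [ 18  49 157]
```

```bash
cat >> h.py <<'E'
A=np.radians(35)
def pose(g,yaw=0.04,back=0.0,half=0,a=A):
    "TCP pose for grasp point g, withdrawn by back along the tool"
    R=Rn.from_euler("xyz",[np.pi,-a,yaw]); 
    if half: R=R*Rn.from_euler("z",np.pi)
    z=R.apply([0,0,1]); return np.array(g)+z*(env.hold_point_z-back),R.as_euler("xyz")
E
python3 - <<'E'
from h import *
np.set_printoptions(precision=3,suppress=True)
g=[.630,.117,.038]; t=[.556,-.182,.030]
for h in(0,1):
  for b in(0.15,0): print(h,b,env.ik(*pose(g,back=b,half=h)),env.ik(*pose(t,-.07,b,h)))
q=env.ik(*pose(g,back=.15)); h=0 if q is not None else 1
env.move_to(*pose([.56,.117,.08],back=.15,half=h)); env.move_to(*pose(g,back=.15,half=h))
c=cams.calibration("wrist"); im=cams.grab_frame("wrist"); cv2.imwrite("pics/w1.png",im); np.savez("w1.npz",**{k:c[k] for k in("mtx","R","t")})
print(c,env.get_state()["time_s"],env.get_state()["position"])
E
```

```text
0 0.15 [-0.014  0.112  2.148  0.115  0.274  1.416] [-0.88   0.045  2.252  0.871  0.574  0.076]
0 0 None [-0.713  0.441  2.185  1.557  0.351 -0.537]
1 0.15 [-0.014  0.112  2.148  0.115  0.274 -1.726] [-0.88   0.045  2.252  0.871  0.574 -3.065]
1 0 None [-0.713  0.441  2.185  1.557  0.351  2.605]
{'mtx': array([[325.192,   0.   , 277.274],
       [  0.   , 325.192, 206.304],
       [  0.   ,   0.   ,   1.   ]]), 'R': array([[ 0.042, -0.999, -0.   ],
       [-0.95 , -0.04 , -0.309],
       [ 0.309,  0.013, -0.951]]), 't': array([0.091, 0.607, 0.121])} 2.2917 [0.554 0.115 0.145]
```

View pics/w1.png

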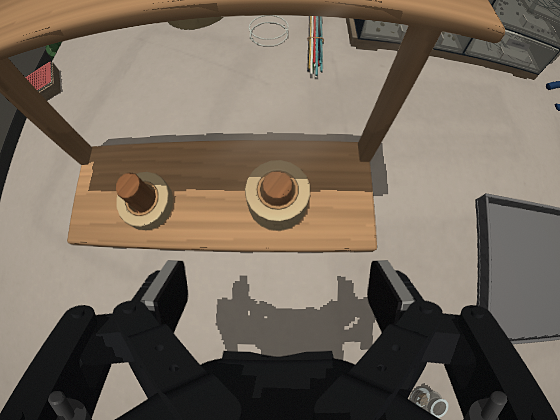

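The wrist view shows the right spindle tip at (278,185) and the wide roll's top ring spanning columns 247–309. The left spindle tip is at (128,186), and the fingers straddle the scene correctly. IK fails at the grasp yaw, so I'll locate the tip here and scan yaw and lean.

```bash
cat >> h.py <<'E'
def fish(c,p,z):
    K=c["mtx"];v=np.array([(p[0]-K[0,2])/K[0,0],(p[1]-K[1,2])/K[1,1]]);r=np.hypot(*v)
    d=c["R"].T@np.r_[v/r*np.sin(r),np.cos(r)];o=-c["R"].T@c["t"];return o+d*(z-o[2])/d[2]
E
python3 - <<'E'
from h import *
np.set_printoptions(precision=4,suppress=True)
c=np.load("w1.npz")
print("R",fish(c,(278,185),.062),"L",fish(c,(128,186),.062),"edges",fish(c,(247,195),.048),fish(c,(309,195),.048))
for p in[(486,195),(481,334)]:print("tray near corners",fish(c,p,.022))
for a in(30,35,40):
  for y in np.arange(-.6,.9,.1):
    r=[env.ik(*pose(p,y,b,a=np.radians(a))) for p,b in(([.630,.116,.038],0),([.630,.116,.038],.15),([.630,.116,.1],0),([.45,.116,.16],0),([.556,-.182,.15],0),([.556,-.182,.03],0))]
    print(a,round(y,1),["%.2f"%q[4] if q is not None else "-" for q in r])
E
```

```text
R [0.6312 0.117  0.062 ] L [0.6262 0.2456 0.062 ] edges [0.6267 0.1427 0.048 ] [0.6289 0.0909 0.048 ]
tray near corners [ 0.6485 -0.1056  0.022 ]
tray near corners [ 0.5049 -0.0851  0.022 ]
30 -0.6 ['0.52', '0.77', '0.62', '0.69', '0.41', '-']
30 -0.5 ['0.44', '0.70', '0.55', '0.63', '0.40', '-']
30 -0.4 ['0.37', '0.62', '0.48', '0.56', '0.41', '-']
30 -0.3 ['0.30', '0.56', '0.42', '0.50', '0.44', '-']
30 -0.2 ['0.23', '0.50', '0.37', '0.45', '0.48', '0.23']
30 -0.1 ['-', '0.46', '0.33', '0.41', '0.54', '0.30']
30 -0.0 ['-', '0.44', '0.31', '0.40', '0.60', '0.37']
30 0.1 ['-', '0.45', '0.32', '0.41', '0.66', '0.44']
30 0.2 ['-', '0.48', '0.34', '0.44', '0.73', '0.51']
30 0.3 ['0.27', '0.53', '0.39', '0.49', '0.79', '0.58']
30 0.4 ['0.33', '0.60', '0.45', '0.56', '0.86', '0.64']
30 0.5 ['0.40', '0.67', '0.51', '0.62', '0.92', '0.71']
30 0.6 ['0.47', '0.74', '0.58', '0.69', '0.99', '0.77']
30 0.7 ['0.54', '0.81', '0.64', '0.75', '1.05', '0.83']
30 0.8 ['0.61', '0.88', '0.71', '0.82', '1.11', '0.89']
35 -0.6 ['0.51', '0.74', '0.59', '-', '0.27', '-']
35 -0.5 ['0.42', '0.65', '0.50', '0.
[... 795 characters left out ...]
9', '0.60', '-', '0.27']
40 -0.4 ['-', '0.52', '-', '0.50', '-', '0.30']
40 -0.3 ['-', '0.41', '-', '0.39', '0.24', '0.33']
40 -0.2 ['0.23', '0.29', '-', '0.28', '0.34', '0.37']
40 -0.1 ['-', '-', '-', '-', '0.44', '0.42']
40 -0.0 ['-', '-', '-', '-', '0.54', '0.48']
40 0.1 ['-', '-', '-', '-', '0.63', '0.54']
40 0.2 ['0.24', '0.27', '-', '0.27', '0.71', '0.60']
40 0.3 ['0.30', '0.39', '0.28', '0.39', '0.80', '0.66']
40 0.4 ['0.37', '0.51', '0.37', '0.50', '0.88', '0.72']
40 0.5 ['0.44', '0.61', '0.46', '0.61', '0.95', '0.79']
40 0.6 ['0.51', '0.71', '0.55', '0.70', '1.03', '0.85']
40 0.7 ['0.58', '0.80', '0.64', '0.78', '1.10', '0.92']
40 0.8 ['0.66', '0.89', '0.72', '0.86', '1.17', '0.98']
```

Run:
```python
from h import *
np.set_printoptions(precision=4,suppress=True)
g=np.array([.630,.117,.038]);Y=.45
env.move_to(*pose(g,Y,.15)); 
hit=env.servo_line(*pose(g,Y,0),feed=.08,guard=8)
s=env.get_state();print(hit,s["position"],pose(g,Y,0)[0],s["force"])
if not hit:
    env.grasp(30); s=env.get_state();print(s["grip_width"],s["grip_force"],s["force"],s["time_s"])
    cv2.imwrite("pics/w2.png",cams.grab_frame("wrist"))
```

```text
False [0.6398 0.1215 0.0231] [0.6397 0.1217 0.0227] [ 0.7498  0.5415 -0.316 ]
0.6555241926888788 31.261469945311546 [-4.2169 -0.9329  5.1359] 5.8417
```

View pics/w2.png

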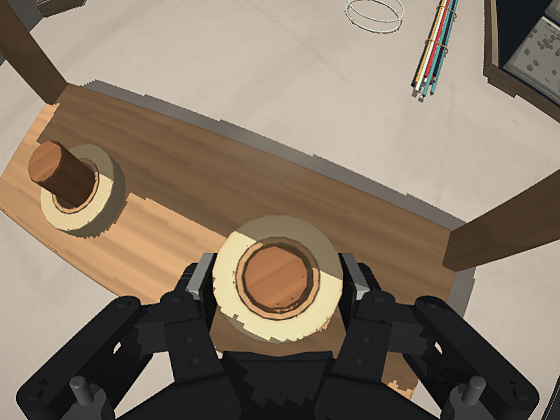

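The pads hold the wide roll's sides at columns 213 and 345, at a width of about 56 mm, and the spindle at (275,275) has clearance in the bore. I'll lift and back out.

Run:
```python
from h import *
np.set_printoptions(precision=3,suppress=True)
g=np.array([.630,.117,.038]);Y=.45
def st(m):
    s=env.get_state();print(m,s["position"],s["force"],s["grip_width"],s["grip_force"],s["time_s"])
o=pose(g,Y)[1]
def go(p,f=.1,guard=12): 
    r=env.servo_line(pose(p,Y)[0],o,feed=f,guard=guard)
    st(r); return r
if not go(g+[0,0,.054],.06) and not go([.60,.10,.095]) and not go([.50,.06,.12],.15):
    env.dwell(.2)
    for n in("scene","side"): cv2.imwrite(f"pics/{n}1.png",cams.grab_frame(n))
    a=cv2.imread("pics/scene1.png")[130:330,150:400];b=cv2.imread("pics/side1.png")[180:380,180:380]
    cv2.imwrite("pics/c2.png",np.hstack([cv2.resize(a,(437,350),interpolation=2),cv2.resize(b,(350,350),interpolation=2)]))
```

```text
False [0.639 0.122 0.076] [-0.117 -0.1   -1.987] 0.6529383917094504 31.845002258196473 6.9417
False [0.61  0.104 0.08 ] [ 0.381 -0.179 -0.654] 0.6554076862358869 31.875790106132627 7.4417
False [0.51  0.064 0.105] [ 0.419  0.634 -1.622] 0.6498759483945794 31.880008298903704 8.325
```

View pics/c2.png

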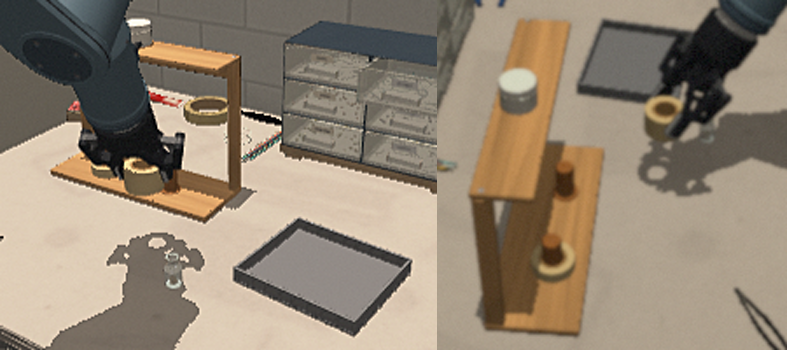

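The roll is clear of the rack and level, at (145,175) in the left half and (663,115) in the right half. The narrow roll, jar and vial haven't moved. I'll carry it over and set it down.

Run:
```python
from h import *
np.set_printoptions(precision=3,suppress=True)
Y=.45;o=pose([0,0,0],Y)[1];T=[.557,-.184]
def go(p,f,guard): 
    r=env.servo_line(pose(p,Y)[0],o,feed=f,guard=guard)
    s=env.get_state();print(r,s["position"],s["force"],s["grip_width"],s["time_s"]);return r
if not go([*T,.13],.15,15):
    go([*T,.045],.1,8); env.dwell(.3)
    hit=go([*T,.027],.02,3)
    c=cams.calibration("wrist"); np.savez("w3.npz",**{k:c[k] for k in("mtx","R","t")});cv2.imwrite("pics/w3.png",cams.grab_frame("wrist"))
```

```text
False [ 0.566 -0.178  0.115] [ 0.251  0.76  -0.724] 0.6523465772624005 10.45
False [ 0.567 -0.18   0.03 ] [ 0.672  0.037 -0.784] 0.6516175851066048 11.45
True [ 0.567 -0.179  0.015] [-1.944  0.453  3.896] 0.6549039219803032 12.4417
```

View pics/w3.png

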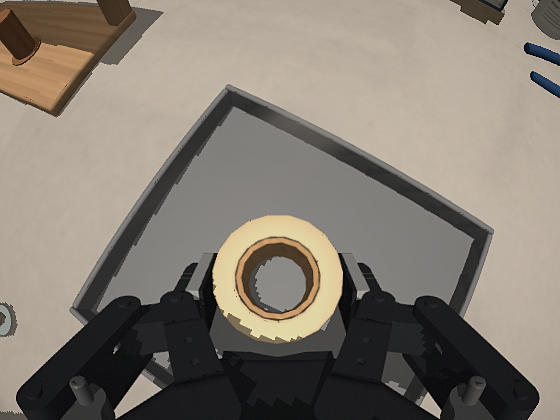

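It touched down at the expected height, with the roll flat in the middle of the tray and the fingers clear of the walls. I'll release it and retract.

Run:
```python
from h import *
Y=.45;o=pose([0,0,0],Y)[1]
env.let_go(); env.dwell(.2)
R=Rn.from_euler("xyz",o); p=np.array(env.get_state()["position"])
print(env.servo_line(p+[0,0,.0]-R.apply([0,0,.10]),o,feed=.06,guard=10))
env.servo_line(p-R.apply([0,0,.1])+[-.05,-.02,.12],o,feed=.15)
env.dwell(.3); s=env.get_state();print(s["force"],s["time_s"],s["position"])
a=cams.grab_frame("scene");b=cams.grab_frame("side")
cv2.imwrite("pics/f.png",np.hstack([cv2.resize(a[120:340,150:430],(420,330),interpolation=2),cv2.resize(b[160:380,180:400],(330,330),interpolation=2)]))
```

```text
False
[-0.14876822  0.47326735 -0.22350203] 16.2417 [ 0.46448635 -0.22342335  0.21611373]
```

View pics/f.png

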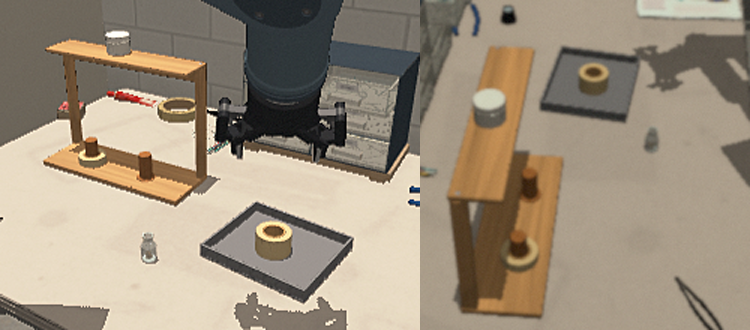

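The roll lies flat in the tray at (273,238) left and (593,78) right. The narrow roll, jar and vial are where they started, and the robot is clear.

```bash
python3 -c "
from station import ticket
print(ticket.hand_in())"
```

```text
the job is handed in; nothing more can be done
None
```

The wide roll is off its spindle and lying flat near the middle of the tray, the narrow roll, jar and vial look unmoved in the final pictures, and the job is handed in at about 16 s; the hand-in returned no verdict.

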